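# Open a child-resistant medicine box with its pair of release buttons

### The job

Open the child-resistant medicine box on the worktop: press its two orange release buttons down together with the two fingertips and keep both down until the lid has come up on its spring and stopped, then let go and push the lid on up with a fingertip until it stands steeply open, at about 70 degrees or more. Do it by touch alone: do not lift the box or shove it along, take nothing out of it, and leave the things around it where they stand.

Things in the scene. Friction and masses are not known exactly. Their poses are not given: they have to be found in the camera images.
- medicine_box: White to light grey box loose on the worktop on rubber feet, 1.2 to 1.7 kg; 156 mm deep (its x), 220 wide (y), 98 high. Origin: centre of the underside; x runs from its front (button side, facing the robot) to its hinge side, y to its left as seen from the robot, z up. A fixed deck (x -78 to -32) at height 97 carries the buttons; flush behind it lies the blue lid with a green cross.
- left_button_top (a point): Centre of the top face of the left orange button: box x -57, y +33, height 105 mm, 8 mm proud of the deck; moves with the button. The face is 26 mm (box x) by 30 (box y). The buttons are 66 mm apart between centres along the box's y; 14 mm lie between them and the lid. Each frees its own hook on the lid only while it is down, so one alone, or one after the other, opens nothing.
- right_button_top (a point): The same for the right orange release button, at box x = -57, y = -33 mm.
- left_button (a joint): How far the left button is pressed, m: 0 up, 0.005 fully down (against a solid stop, 3 mm proud of the deck). It springs back; about 1.2 N starts it, 4.2 N holds it fully down. The hook is clear from about 0.0035.
- right_button (a joint): The same for the right button.
- lid (a joint): Lid angle, rad: 0 shut and latched, 1.65 at its stop just past upright. While both hooks are clear a damped spring lifts the lid in about 2 s to about 0.45, where it stops ajar. From there the stiff, damped hinge moves only when pushed (2 to 5 N at the front edge) and stays where it is left. Hinge line: along the box's y at box x +74, z 92 mm.
- lid_edge (a point): Middle of the lid's free front edge (half way through the 6 mm thickness), 104 mm from the hinge line; moves with the lid. Shut, it is at box x -30, height 94 mm; ajar it stands about 45 mm higher and 12 mm farther back. The lid is 220 mm wide. Wall cupboards hang over the back of the worktop, underside at 380 mm, fronts some 40 mm behind the hinge line.
- grey_cap_bottle: Small white pill bottle with grey cap, 45 x 78 mm, standing loose inside the box in its left or right half. Origin: centre of its underside.
- blue_cap_tub: White and blue vitamin tub, 63 x 83 mm, standing loose inside the box in the other half. Origin: centre of its underside.
- dark_bottle: Dark supplement bottle with white cap, 57 x 108 mm, standing loose beside the box, on its left or right. Origin: centre of its underside.
- dropper_bottle: Amber dropper bottle, 33 x 102 mm, standing loose on the other side of the box. Origin: centre of its underside.
- lemon: Lemon, 78 x 55 x 56 mm, on the white chopping board behind the box. Origin: its underside.
- teaspoon: Steel teaspoon, 130 mm long, on the same board. Origin: its underside.

How it is judged:
On the way:
1. both buttons held down together by the fingers while the lid rises on its spring (value of joint each of left_button, right_button above 0.003 m and value of joint lid between 0.3 and 0.7 rad and contact force between the fingers and medicine_box above 1 N), for 0.1 s.
At the end, for the whole second after the job is handed in: The lid stands open at 1.1 rad or more and still, both buttons are up again, the box stands flat within 3 cm of where it was with both bottles upright in it, and the things round it are within 3 cm of where they stood (value of joint lid above 1.1 rad and velocity of joint lid between -0.05 and 0.05 rad/s and value of joint each of left_button, right_button below 0.001 m and distance of each of medicine_box, dark_bottle, dropper_bottle, teaspoon, lemon from where it was at the start of the episode below 0.03 m and angle between medicine_box's own z axis and vertical below 0.05 rad and linear speed of medicine_box below 0.02 m/s and horizontal distance between each of grey_cap_bottle, blue_cap_tub and medicine_box below 0.1 m and angle between each of grey_cap_bottle, blue_cap_tub's own z axis and vertical below 0.3 rad); the robot touches nothing.
It fails at once if the box is lifted, tipped or carried (height (world z) of medicine_box above 0.01 m or angle between medicine_box's own z axis and vertical above 0.12 rad).
It fails at once if the box is shoved more than 5 cm along the worktop (distance of medicine_box from where it was at the start of the episode above 0.05 m).
It fails at once if a bottle is lifted inside the box or out of it (z of any of grey_cap_bottle, blue_cap_tub in the frame of medicine_box above 0.025 m).
It fails at once if something beside the box is shoved or picked up (distance of any of dark_bottle, dropper_bottle, teaspoon, lemon from where it was at the start of the episode above 0.04 m).
It also fails if it takes over 48 s, if anything falls off the work surface, if the arm or the gripper's body presses on something with over 40 N, if the wrist force passes 120 N, or if a joint passes its speed limit or range.

### The arm

A 6-joint arm with a two-finger parallel gripper is mounted at the origin on a cart in front of the work surface, level with it; the furniture and walls round the work are solid. World frame = base frame: x ahead of the robot, y to its left, z up, the work surface at z = 0. Lengths are in m, angles in rad, forces in N, time in s.
With the tool pointing down it reaches from about 0.25 to 0.725 m from the base axis. Payload 4 kg.
Tool frame: the origin (TCP) lies at the very end of the fingers, on their centre line; the grasp point (between the pads) lies 19 mm behind it; z points along the fingers, y is the line along which they close (so a half turn about z gives the same grasp; the last joint's range is limited). The gripper opens to 85 mm and grips with 20 to 120 N. Pads are 22 mm wide; open, the fingers measure 114 mm over their backs; the gripper's body (76 mm by 85 mm) begins 54 mm behind the grasp point. The pads swing forward as they close: fully open they stand 13 mm farther back than shut.
Start: joints at [1.344, 0.241, 0.005, 1.335, 0, 1.571], TCP at [0.112, 0.487, 0.231] pointing down, gripper open.
Joint ranges: [-2.72, 2.72], [-1.05, 1.87], [-1.09, 1.28], [-1.99, 2.15], [-1.42, 1.44], [-3.14, 3.14]. Speed limits (rad/s): [2.79, 2.79, 3.14, 3.14, 3.14, 3.14].

### API

Orientations are given as a unit quaternion [x, y, z, w].
In Python, from workcell import bot, vision, workorder gives the robot as it stands.
- The arm moves only by the shell command python3 -m creep 'ROWS' [OPENING]. ROWS is JSON, a list of rows, each a list of 2 entries, a list of its own where there are three numbers: the shift along the tool's x, y, z in mm, then the turn, a rotation vector about the tool's x, y, z in rad. In form: [[[dx, dy, dz], [wx, wy, wz]], ...]. A call has 1 to 12 rows; each row shifts and turns the commanded pose from where the row before left it, along the tool's axes as they then stand; what a row does not reach is not made up. A row lasts 1/8 s, in which the tool goes at most 62.5 mm and 10.7 degrees, less where a joint would pass 70% of its speed; a pose out of reach is approached as far as the arm can. A call is refused whole if a number of a shift passes 62.5 or a number of a turn 0.188, either way. A call with a gripper value outside its range is refused whole. OPENING is the finger opening in mm, from 0 to 85.4, set as the call begins (- or left out, the last holds). The fingers move at their own pace and stop on an object; the grip force is fixed at half the most. Time passes only in rows, so rows that do not move let the fingers close. It gives the time, the measured TCP pose, the force, the opening and the grip force at its end, in the units of the state.
- bot.get_obs(): the state, without advancing time (a new reading comes with each control period).
- vision.camera(name): name is "side" or "top"; returns a dict with "image" (384x512x3 uint8, blue, green, red), "z_map" (384x512 float32, m along the optical axis (not along the pixel's ray), 0 where there is no reading), "K" (3x3 intrinsics, pixels), "rvec" (rotation vector, rad) and "tvec" (3), from world to camera coordinates, as OpenCV has them. Camera axes: x right, y down, z forward; pixel columns grow to the right and rows downward; lengths in m; the calibration is good to about 2 mm. A picture is of the moment at which its call begins.
- workorder.job_done(): hands the job in; it is judged then, once.
Trained networks look in a picture, given as the dict that the camera call returned (one of the last four; its "shot" number tells which), for a name from the list of things; names that differ only in an ending like _2 or _b are one class to them, and where a whole thing is asked for, a point or a joint stands for the part that bears it (a point fixed in the world has none). Each returns a list of dicts, best first, with "score" (0 to 1); they miss things now and then, are a little off and sometimes report something else, mostly with a low value. They report only what shows in the picture. A call takes as long as a camera call.
- vision.spot_in(picture, query): "position" ([column, row] in pixels, amid what is visible of it).
- vision.place_of(picture, query): "position" ([column, row] in pixels: a listed point, or the origin of a listed thing).
The state is a dict: "clock": time; "joint_pos": joint angles; "joint_vel": joint speeds; "tau": joint torques, N m; "eef_pos": TCP position; "tool_rot": TCP orientation; "ft_force": force on the tool from outside, world axes, zero at the start; "ft_torque": the same for the moment, N m; "grip_width": finger opening in m; "grasp_force": force on a finger pad.
Only numpy, scipy, OpenCV 4.12 (cv2) and the standard library are available. Lean on these libraries where they do the work, as an engineer would, in place of code of your own. Each camera call takes 0.05 s, during which the arm holds its last target. There are 200 camera calls.

## Working session

There is one attempt and no reset: what is moved stays moved. The work goes in short steps, Python scripts to look and compute and a shell command to move; the robot and the scene stay as the last step left them, time stands still between calls to the robot, and variables do not carry over. Pictures are saved under pics/ and viewed, at most 10 in all, crops included, and the job is handed in when it is done.

```bash
mkdir -p pics; cat > h.py <<'E'
import numpy as np,cv2
from workcell import bot,vision,workorder
def world(p,uv,z=None):
    R=cv2.Rodrigues(np.array(p["rvec"],float))[0];t=np.array(p["tvec"],float).ravel();K=np.array(p["K"])
    ray=np.linalg.inv(K)@np.array([uv[0],uv[1],1.])
    if z is None:
        u,v=int(round(uv[0])),int(round(uv[1])); d=np.median(p["z_map"][max(0,v-1):v+2,max(0,u-1):u+2])
    else:
        o=-R.T@t; d=(z-o[2])/(R.T@ray)[2]
    return R.T@(ray*d-t)
def st():
    o=bot.get_obs();return o
E
python3 - <<'E'
from h import *
for n in("top","side"):
    p=vision.camera(n);cv2.imwrite(f"pics/{n}0.png",p["image"])
    R=cv2.Rodrigues(np.array(p["rvec"],float))[0];print(n,"cam",(-R.T@np.array(p["tvec"]).ravel()).round(3))
    for q,z in(("left_button_top",.105),("right_button_top",.105),("lid_edge",.094),("medicine_box",0),("dark_bottle",0),("dropper_bottle",0),("lemon",.01)):
        for r in vision.place_of(p,q)[:2]: print(q,round(r["score"],2),np.round(r["position"],1),world(p,r["position"],z).round(4),world(p,r["position"]).round(4))
o=st();print(o)
E
```

```text
top cam [0.339 0.218 0.951]
left_button_top 0.58 [285.5 232.2] [0.3997 0.1596 0.105 ] [0.3996 0.1597 0.106 ]
right_button_top 0.65 [225.7 242.3] [0.3766 0.3003 0.105 ] [0.3764 0.3    0.1078]
right_button_top 0.42 [307.6 220.7] [0.4266 0.1069 0.105 ] [0.4265 0.107  0.1057]
lid_edge 0.35 [221.1 237.4] [0.3887 0.3125 0.094 ] [0.3879 0.311  0.1078]
medicine_box 0.73 [282.7 212.7] [ 0.4591  0.159  -0.    ] [0.4468 0.165  0.0975]
dark_bottle 0.94 [222.1 238.4] [ 0.3914  0.3202 -0.    ] [0.3856 0.3087 0.1071]
dark_bottle 0.41 [285.  211.6] [ 0.4621  0.1528 -0.    ] [0.4494 0.1596 0.0985]
dropper_bottle 0.71 [334.2 171.1] [ 0.5727  0.0168 -0.    ] [0.5595 0.0282 0.0538]
lemon 0.81 [185.2 179.9] [0.548  0.4212 0.01  ] [0.5368 0.4102 0.0607]
lemon 0.73 [310.  221.8] [0.4335 0.0882 0.01  ] [0.4239 0.1014 0.1057]
side cam [ 0.198 -0.397  0.583]
left_button_top 0.64 [232.1 208.6] [0.4008 0.1583 0.105 ] [0.4006 0.1578 0.1054]
left_button_top 0.59 [253.5 211.5] [0.4367 0.1298 0.105 ] [0.4409 0.139  0.0966]
right_button_top 0.73 [259.5 225.3] [0.4292 0.0859 0.105 ] [0.4299 0.0875 0.1034]
lid_edge 0.
[... 441 characters left out ...]
91 0.0243]
{'clock': 0.8, 'joint_pos': array([1.34400430e+00, 2.40555453e-01, 5.02798917e-03, 1.33521330e+00,
       5.05263636e-05, 1.57080601e+00]), 'joint_vel': array([ 0.00037482,  0.00097881, -0.00070517,  0.0009165 , -0.00063204,
       -0.00044594]), 'tau': array([ 9.11835596e-04, -3.72148204e+01,  2.52681077e+01,  7.93387244e-04,
        1.05938375e-04,  3.67145759e-06]), 'eef_pos': array([0.11241333, 0.48720778, 0.23133944]), 'tool_rot': array([ 1.13157959e-01,  9.93577010e-01,  3.04592706e-05, -2.19577765e-05]), 'ft_force': array([-0.49470738,  0.54702676, -0.14860618]), 'ft_torque': array([0.05745545, 0.0057148 , 0.03782519]), 'grasp_force': 0.0, 'grip_width': 0.08508974723395028}
```

```bash
python3 - <<'E'
from h import *
im=[]
for n in("top","side"):
    p=vision.camera(n);hsv=cv2.cvtColor(p["image"],cv2.COLOR_BGR2HSV)
    m=cv2.inRange(hsv,(5,130,120),(20,255,255))
    c,l,s,ce=cv2.connectedComponentsWithStats(m)
    for i in range(1,c):
        if s[i,4]>40: 
            v,u=np.where(l==i)
            P=np.array([world(p,(a,b)) for a,b in zip(u,v)]);P=P[abs(P[:,2]-.105)<.004]
            print(n,s[i,4],ce[i].round(1),world(p,ce[i],.105).round(4),len(P),P.mean(0).round(4) if len(P) else "")
    im.append(cv2.resize(p["image"][120:320,130:390],None,fx=3,fy=3)if n=="top" else cv2.resize(p["image"][120:320,150:410],None,fx=3,fy=3))
    cv2.imwrite(f"pics/{n}c.png",im[-1][:600,:800])
E
```

```text
top 2685 [270.2  65.2] [0.8281 0.1918 0.105 ] 0 
top 1390 [279.9  86. ] [0.7703 0.1675 0.105 ] 0 
top 172 [145.9 159.1] [0.5797 0.4991 0.105 ] 0 
top 1373 [ 46.  186.6] [0.512  0.7386 0.105 ] 0 
top 767 [ 59.2 207.1] [0.4617 0.7014 0.105 ] 0 
top 47 [285.6 231.2] [0.4019 0.1593 0.105 ] 47 [0.4019 0.1593 0.1053]
side 2943 [275.9  31.8] [1.2036 1.4724 0.105 ] 0 
side 602 [368.5   5.3] [2.1734 1.8723 0.105 ] 0 
side 181 [ 27.4 196.8] [0.0168 0.3955 0.105 ] 0 
side 2182 [195.9 273.9] [0.2783 0.0229 0.105 ] 0 
side 428 [133.1 230.8] [0.2029 0.181  0.105 ] 0 
side 118 [232.8 211. ] [0.3991 0.1503 0.105 ] 100 [0.4009 0.1536 0.1034]
side 164 [ 97.7 223.7] [0.1439 0.2336 0.105 ] 0 
side 140 [258.2 223.4] [0.4294 0.0922 0.105 ] 115 [0.4316 0.0958 0.1034]
side 292 [149.  254.3] [0.217  0.1044 0.105 ] 0 
side 419 [141.5 277. ] [0.1942 0.0574 0.105 ] 0 
side 1542 [267.9 315.2] [ 0.3511 -0.1037  0.105 ] 0 
side 355 [161.3 343.7] [ 0.1946 -0.078   0.105 ] 0 
side 825 [261.5 352.8] [ 0.3158 -0.1533  0.105 ] 0 
side 243 [364.2 376.9] [ 0.4218 -0.2433  0.105 ] 0
```

View pics/topc.png

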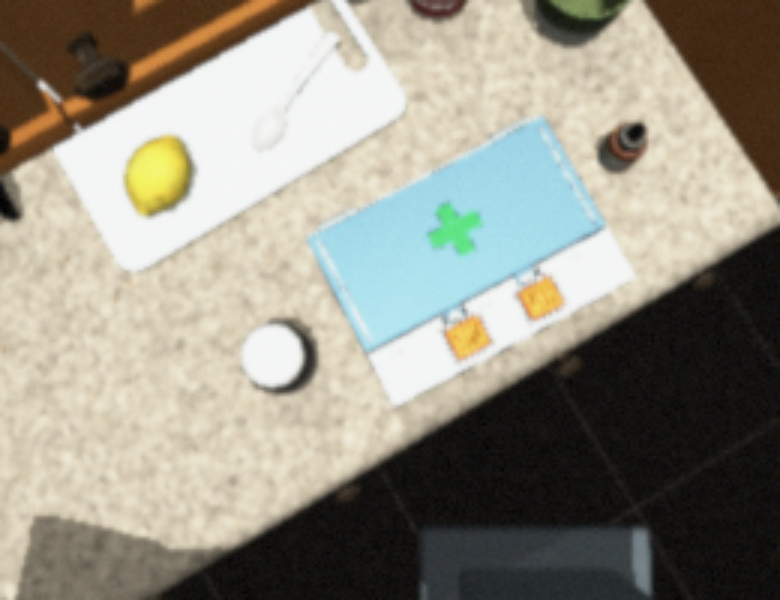

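View pics/sidec.png

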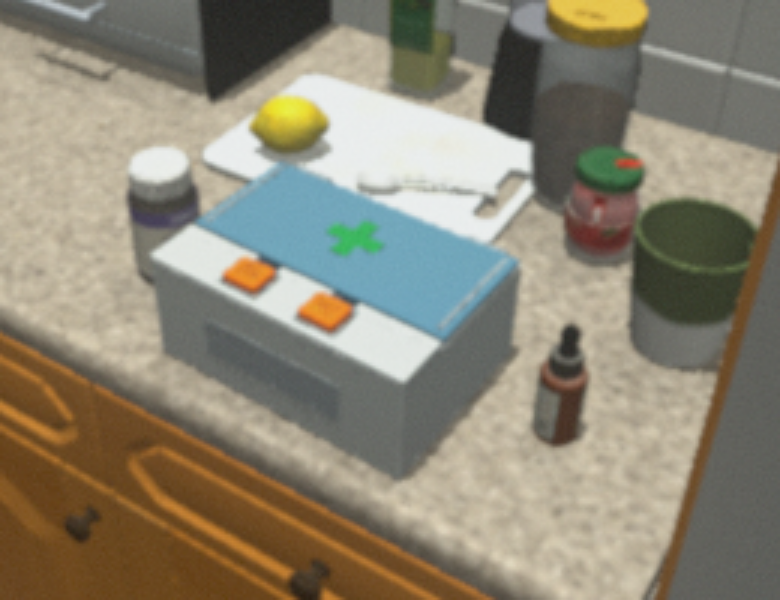

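The pictures show the box turned about 28°, with its buttons at top-image (286,233) and (310,219). The dark bottle is to its left, the dropper to its right, and the lemon and spoon on the board behind. Next I'll fit the pose from depth.

```bash
python3 - <<'E'
from h import *
p=vision.camera("top")
K=np.array(p["K"]);R=cv2.Rodrigues(np.array(p["rvec"],float))[0];t=np.array(p["tvec"]).ravel()
v,u=np.mgrid[:384,:512];z=p["z_map"]
W=((np.stack([u,v,np.ones_like(u)],-1)@np.linalg.inv(K).T)*z[...,None]-t)@R
h=W[...,2]
m=((h>.088)&(h<.114)&(z>0)).astype(np.uint8)
m=cv2.morphologyEx(m,cv2.MORPH_OPEN,np.ones((3,3)))
c,l,s,ce=cv2.connectedComponentsWithStats(m)
i=l[212,283];print(s[i])
P=W[l==i];r=cv2.minAreaRect((P[:,:2]*1000).astype(np.float32));print(r,cv2.boxPoints(r))
print(P.mean(0), np.median(P[:,2]))
hsv=cv2.cvtColor(p["image"],cv2.COLOR_BGR2HSV)
o=(cv2.inRange(hsv,(5,90,120),(25,255,255))>0)&(l==i)
c2,l2,s2,ce2=cv2.connectedComponentsWithStats(o.astype(np.uint8))
B=[world(p,ce2[k],.105) for k in range(1,c2) if s2[k,4]>25];print(np.round(B,4),s2[1:,4])
E
```

```text
[ 232  159  109   96 5685]
((467.1419677734375, 157.27728271484375), (159.0448455810547, 220.2308349609375), 27.759571075439453) [[345.48416  217.68097 ]
 [448.0594    22.796509]
 [588.7998    96.8736  ]
 [486.22455  291.75806 ]]
[0.46441567 0.15742146 0.09798933] 0.0978029514901682
[[0.4307 0.1018 0.105 ]
 [0.4    0.1597 0.105 ]] [129 129]
```

```bash
cat >> h.py <<'E'
from scipy.spatial.transform import Rotation as Ro
YAW=np.deg2rad(27.8); C=np.array([.4658,.1574,0.]); BX=Ro.from_euler('z',YAW).as_matrix()
def box2w(b): return C+BX@(np.array(b,float)/1000)
def w2box(w): return BX.T@(np.array(w)-C)*1000
def goal(b,tilt,n=1,sgn=1):
    """box-frame mm target, tilt deg forward from vertical; prints total tool-frame shift mm and turn rotvec"""
    o=st();Rt=Ro.from_quat(o["tool_rot"]).as_matrix()
    t=np.deg2rad(tilt);z=np.array([np.sin(t),0,-np.cos(t)]);y=np.array([0,1.,0])*sgn
    Rg=BX@np.stack([np.cross(y,z),y,z],1)
    print("shift",(Rt.T@(box2w(b)-o["eef_pos"])*1000/n).round(2),"turn",(Ro.from_matrix(Rt.T@Rg).as_rotvec()/n).round(4))
    print("box tcp",w2box(o["eef_pos"]).round(1),"j",np.round(o["joint_pos"],2),"F",np.round(o["ft_force"],1),"t",o["clock"],o["grip_width"])
E
python3 -m creep '[[[0,0,0],[0,0,-0.178]],[[0,0,0],[0,0,-0.178]],[[0,0,0],[0,0,-0.178]],[[0,0,0],[0,0,-0.178]],[[0,0,0],[0,0,0]]]' 52
python3 -c "from h import *; goal([-58,0,231],0,10)"
```

```text
clock: 1.58
eef_pos: [0.1124, 0.4872, 0.2313]
tool_rot: [-0.239, 0.971, -0.0, -0.0]
ft_force: [-0.3, -0.5, 0.3]
grip_width: 0.0522
grasp_force: 0.0
shift [-1.018e+01 -4.563e+01  3.000e-02] turn [-0.     -0.     -0.0002]
box tcp [-158.8  456.5  231.3] j [1.34 0.24 0.   1.34 0.   0.86] F [-0.3 -0.5  0.3] t 1.575 0.052223829964644274
```

```bash
python3 -m creep '[[[-5,-23,0],[0,0,0]],[[-10,-45,0],[0,0,0]],[[-10,-45,0],[0,0,0]],[[-10,-45,0],[0,0,0]],[[-10,-45,0],[0,0,0]],[[-10,-45,0],[0,0,0]],[[-10,-45,0],[0,0,0]],[[-10,-45,0],[0,0,0]],[[-10,-45,0],[0,0,0]],[[-10,-45,0],[0,0,0]],[[-5,-23,0],[0,0,0]],[[0,0,0],[0,0,0]]]'
python3 - <<'E'
from h import *
goal([-58,0,150],0,1)
for n in("top","side"):
    p=vision.camera(n);cv2.imwrite(f"pics/{n}2.png",cv2.resize(p["image"][120:320,130:390],None,fx=3,fy=3))
E
```

```text
clock: 3.08
eef_pos: [0.412, 0.1338, 0.2313]
tool_rot: [-0.237, 0.971, 0.0, 0.0]
ft_force: [-0.0, 0.5, -0.4]
grip_width: 0.0519
grasp_force: 0.0
shift [-0.61 -4.23 81.26] turn [ 0.0001  0.0001 -0.0059]
box tcp [-58.6   4.2 231.3] j [ 0.31  0.11 -0.16  1.31  0.   -0.17] F [-0.   0.5 -0.4] t 3.075 0.05193443469557182
```

View pics/side2.png

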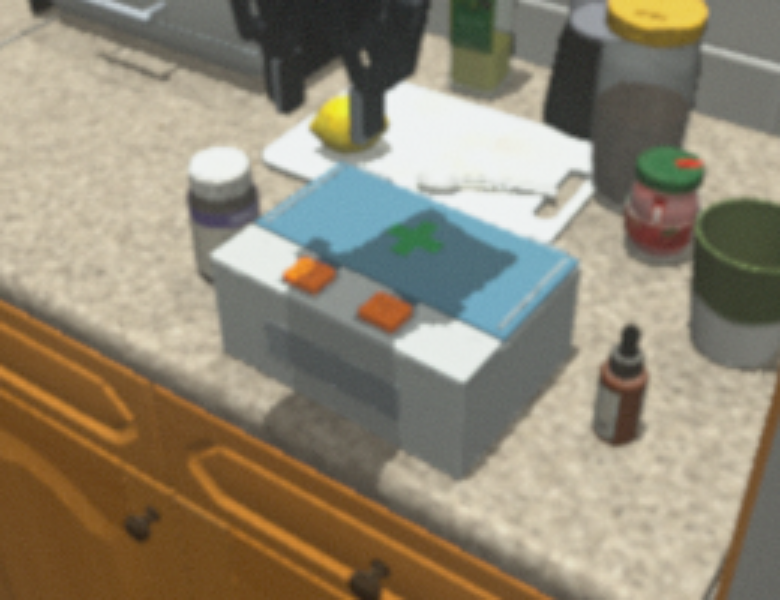

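The gripper hangs over the box with its fingertips at crop (285,105) and (368,135), lined up along the button row. Now I'll come down to just above the buttons.

```bash
python3 -m creep '[[[0,-1,15],[0,0,-0.006]],[[0,-1,30],[0,0,0]],[[0,-1,30],[0,0,0]],[[0,-1,25],[0,0,0]],[[0,0,12],[0,0,0]],[[0,0,0],[0,0,0]]]'
python3 - <<'E'
from h import *
goal([-58,0,105],0,1)
p=vision.camera("side");cv2.imwrite("pics/side3.png",cv2.resize(p["image"][160:280,180:340],None,fx=5,fy=5))
E
```

```text
clock: 3.92
eef_pos: [0.4123, 0.1318, 0.119]
tool_rot: [-0.244, 0.97, 0.0, -0.001]
ft_force: [-0.1, -0.3, 0.3]
grip_width: 0.0519
grasp_force: 0.0
shift [-1.27 -2.37 13.96] turn [ 0.0004 -0.0014  0.0068]
box tcp [-59.3   2.4 119. ] j [ 0.31  0.2  -0.36  1.01  0.   -0.18] F [-0.1 -0.3  0.3] t 3.925 0.05194670120286187
```

View pics/side3.png

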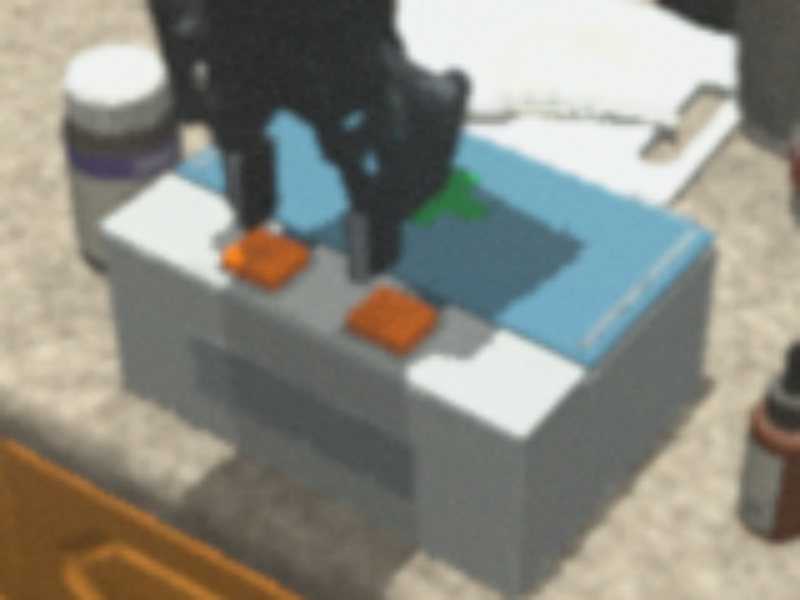

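Fingertips sit about 18 mm above the buttons at crop (252,225) and (372,275), a few mm too far left. I'll correct that and press gently, watching the force.

```bash
python3 -m creep '[[[-1,-2,5],[0,0,0.006]],[[0,-2,5],[0,0,0]],[[0,0,3],[0,0,0]],[[0,0,2],[0,0,0]],[[0,0,0],[0,0,0]]]'
python3 -c "from h import *; goal([-58,0,100],0,1);print(world(vision.camera('top'),(296,200)))"
```

```text
clock: 4.6
eef_pos: [0.4157, 0.1282, 0.1041]
tool_rot: [-0.24, 0.971, 0.0, -0.0]
ft_force: [-0.1, 0.6, 0.2]
grip_width: 0.052
grasp_force: 0.0
shift [0.08 2.46 4.15] turn [ 0.0001 -0.0004 -0.0001]
box tcp [-57.9  -2.5 104.1] j [ 0.3   0.22 -0.38  0.97  0.   -0.19] F [-0.1  0.6  0.2] t 4.6 0.05195605572251554
[0.40795775 0.17540285 0.52743585]
```

```bash
python3 -m creep '[[[0,1,2],[0,0,0]],[[0,0,2],[0,0,0]],[[0,0,1],[0,0,0]],[[0,0,0],[0,0,0]]]'; python3 -m creep '[[[0,0,1],[0,0,0]],[[0,0,1],[0,0,0]],[[0,0,0],[0,0,0]]]'
```

```text
clock: 5.15
eef_pos: [0.4155, 0.1293, 0.0996]
tool_rot: [-0.24, 0.971, 0.0, 0.0]
ft_force: [0.1, 0.3, 5.1]
grip_width: 0.0519
grasp_force: 2.2
clock: 5.52
eef_pos: [0.4155, 0.1293, 0.0978]
tool_rot: [-0.24, 0.971, 0.0, 0.0]
ft_force: [-2.4, -0.4, 6.5]
grip_width: 0.052
grasp_force: 3.3
```

```bash
python3 -m creep '[[[0,0,1],[0,0,0]],[[0,0,1],[0,0,0]],[[0,0,0],[0,0,0]]]'; python3 -m creep '[[[0,0,0.5],[0,0,0]],[[0,0,0],[0,0,0]]]'
```

```text
clock: 5.9
eef_pos: [0.4155, 0.1294, 0.0965]
tool_rot: [-0.24, 0.971, 0.0, 0.0]
ft_force: [-3.4, 0.0, 12.3]
grip_width: 0.0516
grasp_force: 6.1
clock: 6.15
eef_pos: [0.4156, 0.1294, 0.0965]
tool_rot: [-0.24, 0.971, 0.0, 0.001]
ft_force: [-4.2, -0.6, 15.6]
grip_width: 0.0524
grasp_force: 7.9
```

```bash
python3 -m creep '[[[0,0,0],[0,0,0]],[[0,0,0],[0,0,0]],[[0,0,0],[0,0,0]],[[0,0,0],[0,0,0]],[[0,0,0],[0,0,0]],[[0,0,0],[0,0,0]],[[0,0,0],[0,0,0]],[[0,0,0],[0,0,0]],[[0,0,0],[0,0,0]],[[0,0,0],[0,0,0]],[[0,0,0],[0,0,0]],[[0,0,0],[0,0,0]]]';python3 -m creep '[[[0,0,0],[0,0,0]],[[0,0,0],[0,0,0]],[[0,0,0],[0,0,0]],[[0,0,0],[0,0,0]],[[0,0,0],[0,0,0]],[[0,0,0],[0,0,0]],[[0,0,0],[0,0,0]],[[0,0,0],[0,0,0]],[[0,0,0],[0,0,0]],[[0,0,0],[0,0,0]],[[0,0,0],[0,0,0]],[[0,0,0],[0,0,0]]]'
python3 - <<'E'
from h import *
p=vision.camera("side");cv2.imwrite("pics/side4.png",cv2.resize(p["image"][160:280,180:340],None,fx=5,fy=5))
for r in vision.place_of(p,"lid_edge")[:2]:print(r["score"],r["position"],w2box(world(p,r["position"])))
E
```

```text
clock: 7.65
eef_pos: [0.4156, 0.1294, 0.0965]
tool_rot: [-0.24, 0.971, 0.0, 0.001]
ft_force: [-4.8, -1.3, 15.1]
grip_width: 0.0516
grasp_force: 7.8
clock: 9.15
eef_pos: [0.4155, 0.1294, 0.0965]
tool_rot: [-0.24, 0.971, 0.0, 0.001]
ft_force: [-4.5, -1.8, 16.4]
grip_width: 0.0521
grasp_force: 7.8
```

View pics/side4.png

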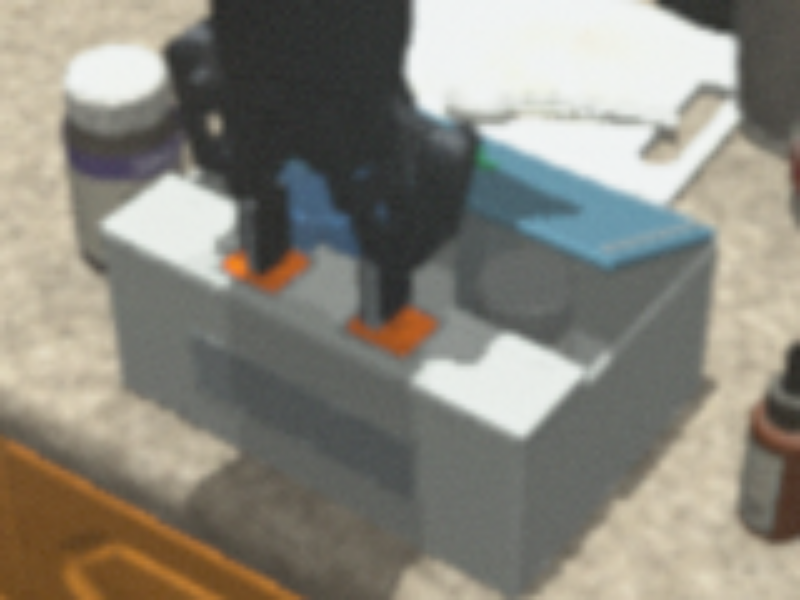

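Lid ajar: the edge runs around crop (480,190) to (610,265), both buttons are down, and the tub shows at (525,280). Now I'll release, back off and close the fingers.

```bash
python3 -m creep '[[[0,0,-5],[0,0,0]],[[0,0,-15],[0,0,0]],[[5,0,-20],[0,0,0]],[[10,0,-20],[0,0,0]],[[10,0,-10],[0,0,0]],[[0,0,0],[0,0,0]]]'
python3 -m creep '[[[0,0,0],[0,0,0]],[[0,0,0],[0,0,0]],[[0,0,0],[0,0,0]],[[0,0,0],[0,0,0]]]' 0
python3 - <<'E'
from h import *
goal([-80,0,165],45,5)
p=vision.camera("side")
# lid edge check: points with blue colour
K=np.array(p["K"]);R=cv2.Rodrigues(np.array(p["rvec"],float))[0];t=np.array(p["tvec"]).ravel()
v,u=np.mgrid[:384,:512];W=((np.stack([u,v,np.ones_like(u)],-1)@np.linalg.inv(K).T)*p["z_map"][...,None]-t)@R
m=cv2.inRange(cv2.cvtColor(p["image"],cv2.COLOR_BGR2HSV),(90,80,60),(115,255,255))>0
B=(W[m]-C)@BX*1000;B=B[(abs(B[:,0])<90)&(abs(B[:,1])<112)&(B[:,2]>80)]
a=np.degrees(np.arctan2(B[:,2]-95,74-B[:,0]));print(len(B),np.percentile(a,[10,50,90]),B[:,0].min(),B[:,2].max())
E
```

```text
clock: 10.0
eef_pos: [0.3931, 0.1173, 0.165]
tool_rot: [-0.24, 0.971, 0.0, 0.0]
ft_force: [0.8, -0.5, -0.1]
grip_width: 0.0519
grasp_force: 0.0
clock: 10.5
eef_pos: [0.3932, 0.1175, 0.1645]
tool_rot: [-0.24, 0.971, -0.0, -0.0]
ft_force: [-0.4, 0.6, 0.9]
grip_width: -0.0002
grasp_force: 0.0
shift [-0.56  0.28 -0.1 ] turn [ 0.     -0.1572 -0.    ]
box tcp [-82.8  -1.4 164.5] j [ 0.29  0.11 -0.34  1.13  0.   -0.19] F [-0.4  0.6  0.9] t 10.5 -0.00023175255593952464
978 [-7.92876114 26.62506828 28.50249799] -85.02818194973995 218.89852549719095
```

```bash
python3 -m creep '[[[0,0,0],[0,-0.157,0]],[[0,0,0],[0,-0.157,0]],[[0,0,0],[0,-0.157,0]],[[0,0,0],[0,-0.157,0]],[[0,0,0],[0,-0.157,0]],[[0,0,0],[0,0,0]]]'
python3 -c "from h import *; goal([-50,0,116],45,1);goal([-9,0,113],45,1)"
```

```text
clock: 11.3
eef_pos: [0.3872, 0.1162, 0.1589]
tool_rot: [-0.221, 0.899, 0.092, 0.366]
ft_force: [0.1, 0.2, 0.4]
grip_width: -0.0002
grasp_force: 0.0
shift [ 2.31 -0.29 57.8 ] turn [ 0.0013 -0.011  -0.0043]
box tcp [-88.8   0.2 158.9] j [ 0.08 -0.34 -1.07  0.11  0.28 -0.29] F [0.1 0.2 0.4] t 11.3 -0.0002227090672705197
shift [-24.9   -0.22  88.62] turn [ 0.0013 -0.011  -0.0043]
box tcp [-88.8   0.2 158.9] j [ 0.08 -0.34 -1.07  0.11  0.28 -0.29] F [0.1 0.2 0.4] t 11.3 -0.0002227090672705197
```

```bash
python3 -m creep '[[[0,0,14],[0,0,0]],[[1,0,22],[0,0,0]],[[1,0,22],[0,-0.011,0]],[[0,0,0],[0,0,0]]]'
python3 -c "from h import *; goal([-9,0,113],45,1)"
```

```text
clock: 11.8
eef_pos: [0.4332, 0.137, 0.1249]
tool_rot: [-0.222, 0.896, 0.093, 0.374]
ft_force: [-0.8, 0.7, 0.1]
grip_width: -0.0001
grasp_force: 0.0
shift [-12.25   2.78  29.24] turn [0.0018 0.0053 0.0008]
box tcp [-38.4  -2.8 124.9] j [ 0.15 -0.1  -1.08 -0.17  0.24 -0.24] F [-0.8  0.7  0.1] t 11.8 -0.00012158635348762868
```

```bash
python3 -m creep '[[[0,1,14],[0,0,0]],[[-3,1,14],[0,0,0]],[[-4,1,0],[0,0,0]],[[0,0,0],[0,0,0]]]'
python3 - <<'E'
from h import *
goal([-9,0,113],45,1)
p=vision.camera("side");cv2.imwrite("pics/side5.png",cv2.resize(p["image"][160:280,180:340],None,fx=5,fy=5))
E
```

```text
clock: 12.3
eef_pos: [0.4521, 0.1507, 0.1112]
tool_rot: [-0.222, 0.895, 0.093, 0.375]
ft_force: [-0.5, -0.6, 0.1]
grip_width: 0.0001
grasp_force: 0.0
shift [-5.66 -0.44  3.25] turn [0.0008 0.0087 0.0007]
box tcp [-15.3   0.4 111.2] j [ 0.19 -0.01 -1.07 -0.26  0.21 -0.21] F [-0.5 -0.6  0.1] t 12.3 8.853767612893388e-05
```

View pics/side5.png

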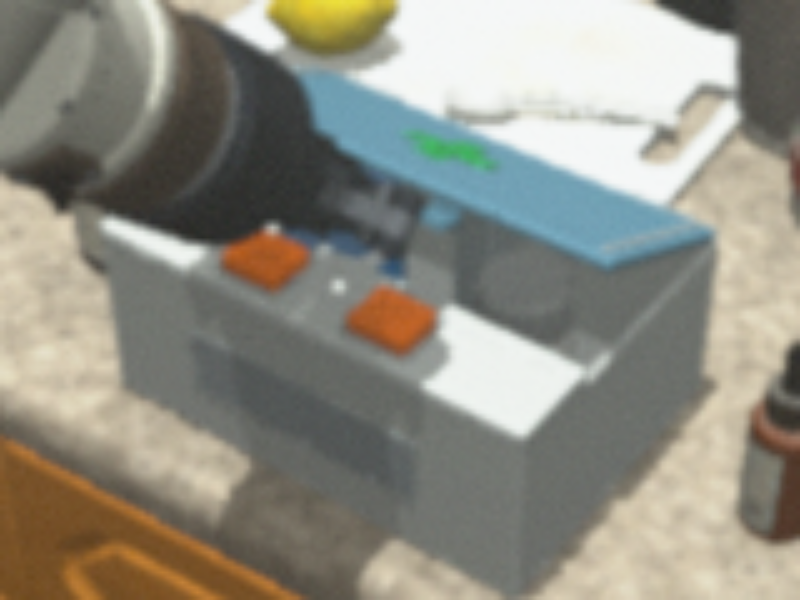

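The fingertip is under the lid edge at crop (410,210), both buttons are up, and nothing is touched. I'll push along the arc.

```bash
python3 -m creep '[[[-3,0,-0.7],[0,0,0]],[[-3,0,-0.7],[0,0,0]],[[-3,0,-0.7],[0,0,0]],[[-3,0,-0.7],[0,0,0]],[[-3,0,-0.7],[0,0,0]],[[-3,0,-0.7],[0,0,0]]]'
python3 -c "from h import *; goal([5,0,143],45,1)"
```

```text
clock: 13.1
eef_pos: [0.4592, 0.1547, 0.1253]
tool_rot: [-0.222, 0.896, 0.093, 0.374]
ft_force: [-2.2, -0.7, -2.6]
grip_width: 0.0001
grasp_force: 1.4
shift [-21.14  -0.74  -3.84] turn [ 0.0012  0.0061 -0.0003]
box tcp [ -7.1   0.7 125.3] j [ 0.2  -0.04 -1.03 -0.19  0.2  -0.2 ] F [-2.2 -0.7 -2.6] t 13.1 0.00010872421532000609
```

Contact with about 3.5 N, as expected. Continuing.

```bash
python3 -m creep '[[[-3,0,-0.5],[0,0,0]],[[-3,0,-0.5],[0,0,0]],[[-3,0,-0.5],[0,0,0]],[[-3,0,-0.5],[0,0,0]],[[-3,0,-0.5],[0,0,0]],[[-3,0,-0.5],[0,0,0]],[[-3,0,-0.5],[0,0,0]]]'
python3 -m creep '[[[-3,0,0.5],[0,0,0]],[[-3,0,0.5],[0,0,0]],[[-3,0,0.5],[0,0,0]],[[-3,0,0.5],[0,0,0]],[[-3,0,0.5],[0,0,0]],[[-3,0,0.5],[0,0,0]],[[-3,0,0.5],[0,0,0]]]'
python3 -c "from h import *; goal([45,0,164],45,1)"
```

```text
clock: 13.98
eef_pos: [0.4706, 0.1606, 0.1432]
tool_rot: [-0.222, 0.895, 0.093, 0.375]
ft_force: [0.1, -0.2, -2.6]
grip_width: 0.0
grasp_force: 1.1
clock: 14.85
eef_pos: [0.4859, 0.1686, 0.1557]
tool_rot: [-0.222, 0.895, 0.093, 0.375]
ft_force: [-0.7, -0.4, -1.8]
grip_width: 0.0005
grasp_force: 1.2
shift [-21.38  -0.58   9.83] turn [ 0.0009  0.0073 -0.    ]
box tcp [ 23.    0.6 155.7] j [ 0.23 -0.06 -0.92 -0.07  0.18 -0.18] F [-0.7 -0.4 -1.8] t 14.85 0.0004661313075068977
```

```bash
python3 -m creep '[[[-3,0,1.4],[0,0,0]],[[-3,0,1.4],[0,0,0]],[[-3,0,1.4],[0,0,0]],[[-3,0,1.4],[0,0,0]],[[-3,0,1.4],[0,0,0]],[[-3,0,1.4],[0,0,0]],[[-3,0,1.4],[0,0,0]],[[0,0,0],[0,0,0]]]'
python3 - <<'E'
from h import *
goal([45,0,164],45,1)
p=vision.camera("side");cv2.imwrite("pics/side6.png",cv2.resize(p["image"][120:270,150:350],None,fx=4,fy=4))
E
```

```text
clock: 15.85
eef_pos: [0.5054, 0.179, 0.164]
tool_rot: [-0.222, 0.895, 0.093, 0.375]
ft_force: [-0.8, -1.1, -0.6]
grip_width: 0.0
grasp_force: 0.2
shift [ 0.13 -0.63 -0.07] turn [0.0011 0.0083 0.0003]
box tcp [ 45.1   0.6 164. ] j [ 0.24 -0.03 -0.87 -0.04  0.17 -0.17] F [-0.8 -1.1 -0.6] t 15.85 4.533869053277887e-05
```

View pics/side6.png

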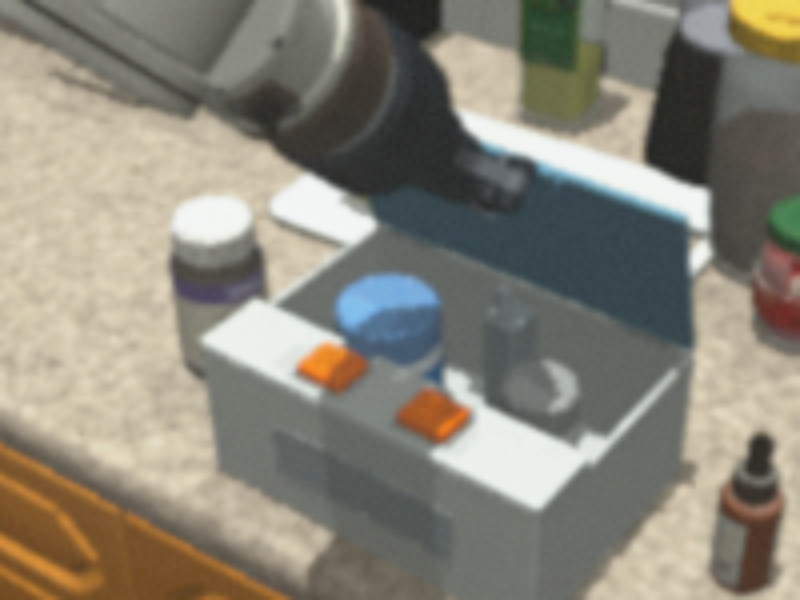

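The lid stands steeply open in the picture, its top edge from crop (500,150) to (685,215), with both bottles upright. Backing off and checking the angle.

```bash
python3 -m creep '[[[3,0,-3],[0,0,0]],[[8,0,-12],[0,0,0]],[[8,0,-20],[0,0,0]],[[5,0,-25],[0,0,0]],[[0,0,-25],[0,0,0]],[[0,0,-15],[0,0,0]],[[0,0,0],[0,0,0]],[[0,0,0],[0,0,0]]]'
python3 - <<'E'
from h import *
goal([45,0,164],45,1)
p=vision.camera("side")
K=np.array(p["K"]);R=cv2.Rodrigues(np.array(p["rvec"],float))[0];t=np.array(p["tvec"]).ravel()
v,u=np.mgrid[:384,:512];W=((np.stack([u,v,np.ones_like(u)],-1)@np.linalg.inv(K).T)*p["z_map"][...,None]-t)@R
B=((W-C)@BX*1000)[p["z_map"]>0];B=B[(B[:,0]>10)&(B[:,0]<90)&(abs(B[:,1])<105)&(B[:,2]>110)&(B[:,2]<200)]
f=np.polyfit(B[:,2]-92,B[:,0],1);print(len(B),f,"angle",np.arctan2(1,-f[0]))
p=vision.camera("top")
for q,z in(("medicine_box",0),("dark_bottle",0),("dropper_bottle",0),("lemon",.01)):
    for r in vision.place_of(p,q)[:1]: print(q,round(r["score"],2),world(p,r["position"],z).round(4))
cv2.imwrite("pics/top7.png",cv2.resize(p["image"][120:320,130:390],None,fx=3,fy=3))
E
```

```text
clock: 16.9
eef_pos: [0.4268, 0.1375, 0.2165]
tool_rot: [-0.222, 0.895, 0.093, 0.375]
ft_force: [0.4, 0.4, -0.0]
grip_width: 0.0004
grasp_force: 0.0
shift [-24.86  -0.62 100.13] turn [ 0.0008  0.0077 -0.    ]
box tcp [-43.8   0.5 216.5] j [ 0.15 -0.35 -0.91  0.24  0.24 -0.24] F [ 0.4  0.4 -0. ] t 16.9 0.00037711516605009346
1912 [-0.28174349 72.32828704] angle 1.2961716213202459
medicine_box 0.94 [ 0.4693  0.1538 -0.    ]
dark_bottle 0.79 [ 0.3909  0.3149 -0.    ]
dropper_bottle 0.54 [ 0.5826  0.012  -0.    ]
lemon 0.92 [0.5519 0.421  0.01  ]
```

View pics/top7.png

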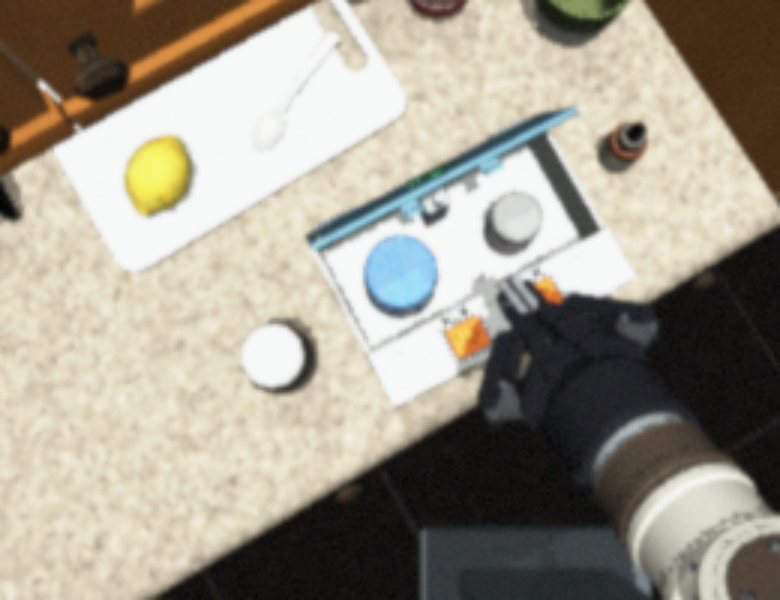

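The lid is at about 1.30 rad, the box and everything around it (corners (396,405) and (634,279)) haven't moved, and the gripper is clear.

```bash
python3 -c "from h import *; print(workorder.job_done())"
```

```text
the job is handed in; nothing more can be done
None
```

The medicine box is open and the job is handed in: the lid stands at about 1.30 rad (74°), both buttons are up, both bottles are upright inside, nothing around the box moved that I could see, and the clock read about 17 s of the 48 s allowed at the last check before hand-in; the judge's verdict was not shown.

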